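# Click the roller-arm gauge carriage into the leaf spring detent

## Task

On the roller-arm setting gauge, push the carriage along its rail, with a fingertip against its upright plate, towards the leaf spring bracket until it drops into that bracket's detent, without shoving it out past the far side. Then take the hand away and leave the carriage sitting in the detent. Only push: do not pinch the plate, push gently, and leave the other things on the table where they are.

Things in the scene. Friction and masses are not known exactly. Their poses are not given: they have to be found in the camera images.
- gauge: Setting gauge fixed to the table: aluminium base plate 160 x 420 x 12 mm, steel rail along its length (22 mm wide, top 24 mm over the table), a dark end block (50 x 18 mm, top 40 mm over the table) at each rail end. Origin at table height under the rail's middle; y along the rail, x across it (away from the robot at yaw 0). Plate spans x -55 to +105 mm. Yaw up to 0.35 rad either way.
- carriage: Black carriage on the rail, 60 mm along it (y), 64 mm across (x), flat deck top 42 mm over the table. Axes as the gauge's; origin at TABLE height under the carriage's middle, on the rail's centre line. Slides 155 mm either way from the gauge's middle, starts within 20 mm of the middle; about 2 N of friction, light damping. An upright push plate stands across the middle of its deck.
- plate_left: The half of the push plate on the carriage's +y side, 8 mm thick (y from 0 to +8 mm of the carriage); its outer face is pushed to send the carriage towards the gauge's -y. Origin and axes are those of the carriage. Touching both halves at once counts as pinching.
- plate_right: The half of the push plate on the carriage's -y side, 8 mm thick (y from -8 to 0 mm of the carriage); its outer face is pushed to send the carriage towards the gauge's +y. Origin and axes are those of the carriage.
- pins_mid (a point): Point midway between the two upright steel dowel pins on the carriage's +x side (16 mm diameter, 20 mm apart along the rail, 42 mm from its centre line), 33 mm over the table, level along the rail with the plate's middle. In the detent, this point has the same y along the rail as the leaf bracket's origin.
- leaf_bracket: Leaf spring bracket: steel angle 64 mm along the rail, 54 mm high, on the base plate 66 to 102 mm to the rail's +x side, with a bent steel leaf whose rounded 14 mm nose reaches towards the rail. Axes as the gauge's; origin at TABLE height on the rail's centre line, level with the nose: the detent is at its y, 70 to 115 mm left or right of the gauge's middle.
- plain_bracket: Plain flat steel foot, 64 x 36 x 4 mm with two bolts and no upright wall, leaf or nose, on the same side of the rail on the gauge's other half. It does nothing: the carriage slides past it. Origin and axes as for the leaf bracket.
- canister: Loose screw-top tin canister, 78 mm diameter, 75 mm high, origin at the centre of its underside. Bystander.
- eject_button: Loose grey plastic eject button, 30 x 22 x 12 mm with a short stem, origin under its middle. Bystander.
- roller_arm: Loose chrome pressure roller arm lying flat, 90 mm long, with a black rubber roller (18 mm diameter, top 21 mm above the table) at one end; origin under its middle. Bystander.
- end_cheek: Loose walnut deck end cheek lying flat, 280 x 95 x 20 mm, origin under its middle. Bystander.
- plate_mid (a point): Centre of the carriage's upright push plate, 70 mm over the table. The plate is 100 mm wide across the rail (x -50 to +50), 16 mm thick along it (y -8 to +8) and stands from 42 to 97 mm over the table.
- nose (a point): The leaf spring's nose at rest, 52 mm from the rail's centre line, 33 mm over the table. From 21 mm before the detent the first pin meets it and the push needed rises to about 6 to 10 N; from about 10 mm before (the crest) the force dips and over the last 6 mm the spring pulls the carriage in by itself, nose between the pins. Pushing on as hard again drives it out past the second pin.

How it is judged:
By the outcome, as a careful person would: the job done as asked, in the order asked, and still so for the second after the job is handed in, with the robot touching nothing.
It also fails if it takes over 42 s, if anything falls off the work surface, if the arm or the gripper's body presses on something with over 40 N, if the wrist force passes 120 N, or if a joint passes its speed limit or range.

## Robot

A 7-joint arm with a two-finger parallel gripper is mounted at the origin on the work surface. World frame = base frame: x ahead of the robot, y to its left, z up, the work surface at z = 0. Lengths are in mm, angles in rad, forces in N, time in s.
With the tool pointing down it reaches from about 425 to 1025 mm from the base axis. Payload 9.4 kg.
Tool frame: the origin (TCP) lies at the very end of the fingers, on their centre line; the grasp point (between the pads) lies 19 mm behind it (r.grip_point_offset is the distance from the TCP to the grasp point, in mm); y points along the fingers, x is the direction in which the jaws open and shut, and the axes are right-handed (so a half turn about y gives the same grasp; the last joint's range is limited). The gripper opens to 93 mm and grips with 3 to 60 N. Pads are 15 mm wide; open, the fingers measure 128 mm over their backs; the gripper's body (75 mm by 188 mm) begins 65 mm behind the grasp point.
Start: joints at [-1.357, 0.599, -0.003, 1.599, 0.002, 0.943, -0.08], TCP at [207.876, 694.559, 218.618] pointing down, gripper open.
Joint ranges: [-2.57, 2.57], [-0.35, 1.97], [-1.29, 1.29], [0.11, 2.56], [-1.05, 4.19], [0.11, 1.86], [-2.63, 2.63]. Speed limits (rad/s): [2.22, 2.22, 3.01, 3.01, 3.14, 3.14, 3.14].

## Interface

Orientations are given as a unit quaternion [w, x, y, z].
In Python, from station import r gives the robot as it stands. The module is installed in compiled form; this text tells all that it offers.
- The arm moves only by the shell command python3 -m handwheel 'ROWS'. ROWS is JSON, a list of rows, each an object with "gripper": the finger opening in m, from 0 to 0.093; "offset": the shift along the tool's x, y, z in m, a list of three; "roll": the turn about the tool's y in units of 5 degrees (1.0 is 5 degrees). In form: [{"gripper": gripper, "offset": [dx, dy, dz], "roll": roll}, ...]. A call has 1 to 5 rows; each row is the pose to reach, as a shift and turn from the pose commanded when the call began, along the tool's axes at that moment; what a row does not reach only later rows make up. A row lasts 1/10 s, in which the tool goes at most 50 mm and 8.59 degrees, less where a joint would pass 70% of its speed; a pose out of reach is approached as far as the arm can. A call with a gripper value outside its range is refused whole. The fingers move at their own pace and stop on an object; the grip force is fixed at half the most. Time passes only in rows, so rows that repeat a pose let the fingers close. It gives the time, the measured TCP pose, the force and the opening at its end, in the units of the state.
- r.get_obs(): the state, without advancing time (a new reading comes with each control period).
- r.camera(name): name is "side" or "top" or "wrist"; returns (picture, depth): 480x640x3 uint8, blue, green, red; 480x640 float32, mm along the optical axis (not along the pixel's ray), 0 where there is no reading.
- r.get_calibration(name): a dict with "intrinsics" (3x3 intrinsics, pixels), "R" (3x3) and "t" (3): a world point X has camera coordinates R X + t. Camera axes: x right, y down, z forward; pixel columns grow to the right and rows downward; lengths in mm; the calibration is good to about 2 mm. A picture is of the moment at which its call begins: read the wrist's pose just before it. get_calibration takes no time and is no camera call; for the wrist camera it gives the pose at the moment of the call.
- r.hand_in(): hands the job in, once; it reports no verdict.
The state is a dict: "time_s": time; "joints": joint angles; "joint_vel": joint speeds; "effort": joint torques, N m; "ee_pos": TCP position; "ee_rot": TCP orientation; "force": force on the tool from outside, world axes, zero at the start; "wrist_torque": the same for the moment, N m; "gripper_width": opening from 0.0 (shut) to 1.0 (fully open).
Only numpy, scipy, OpenCV 4.12 (cv2) and the standard library are available. Lean on these libraries where they do the work, as an engineer would, in place of code of your own. Each camera call takes 0.05 s, during which the arm holds its last target. There are 200 camera calls.

## Working session

There is one attempt and no reset: what is moved stays moved. The work goes in short steps, Python scripts to look and compute and a shell command to move; the robot and the scene stay as the last step left them, time stands still between calls to the robot, and variables do not carry over. Pictures are saved under pics/ and viewed, about 8 in all and at most 12, crops included, and the job is handed in when it is done.

```bash
mkdir -p pics
python3 - <<'E'
from station import r
import cv2,numpy as np
o=r.get_obs()
for k,v in o.items(): print(k,np.round(v,3))
for n in("top","side"):
    p,d=r.camera(n); cv2.imwrite(f"pics/{n}0.png",p); np.save(f"pics/{n}0.npy",d)
    c=r.get_calibration(n); print(n,c["intrinsics"][0],np.round(c["R"],3).tolist(),np.round(c["t"]), "cam", np.round(-np.array(c["R"]).T@c["t"]))
E
```

```text
time_s 0.0
joints [-1.357  0.6   -0.003  1.6    0.002  0.943 -0.08 ]
joint_vel [-0.002  0.     0.    -0.001 -0.001  0.001  0.001]
effort [-0.0000e+00 -7.6506e+01  1.4970e+00 -2.5233e+01 -5.2000e-02  1.7000e-02
  0.0000e+00]
ee_pos [207.738 694.117 217.788]
ee_rot [-0.567  0.568  0.422 -0.423]
force [ 0.08   0.177 -0.568]
wrist_torque [-0.054  0.012 -0.019]
gripper_width 1.0
top [570.69037789   0.         316.68664993] [[0.024, -1.0, -0.009], [-0.997, -0.023, -0.07], [0.07, 0.01, -0.998]] [-164.  582. 1384.] cam [ 488. -165. 1420.]
side [533.09312082   0.         313.70188525] [[-0.98, -0.198, -0.005], [-0.106, 0.546, -0.831], [0.167, -0.814, -0.556]] [511. 195. 912.] cam [368. 737. 672.]
```

View pics/top0.png

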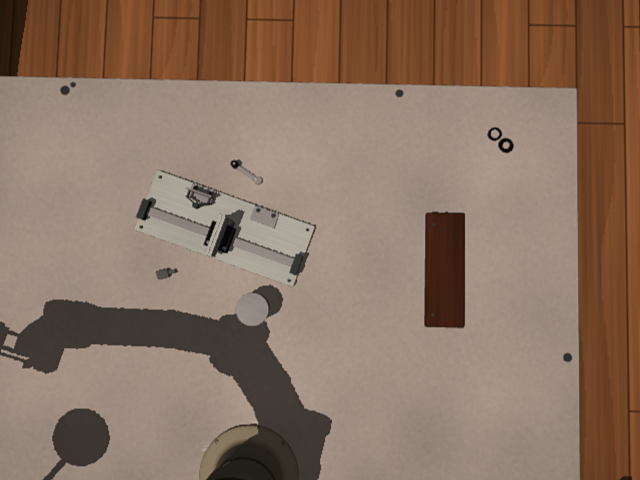

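View pics/side0.png

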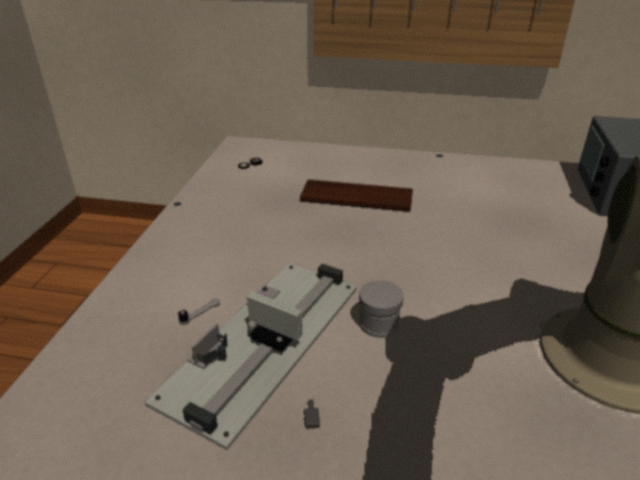

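The top view shows the gauge at about (225,230), with its leaf bracket at (201,195) on the left, which is +y. The plain foot is at (264,214), the carriage plate near (218,235) and the canister at (253,308). The side view agrees: the plate is pale at (275,312) and the leaf bracket is at (210,345). So the carriage has to be pushed towards +y, on the right half of the plate.

```bash
cat > h.py <<'E'
import numpy as np,cv2
def cloud(d,c):
    K=np.array(c["intrinsics"]);v,u=np.mgrid[0:480,0:640]
    P=np.stack([(u-K[0,2])/K[0,0]*d,(v-K[1,2])/K[1,1]*d,d],-1)
    return (P-np.array(c["t"]))@np.array(c["R"])
def proj(c,X):
    q=np.array(c["R"])@X+c["t"];q=np.array(c["intrinsics"])@q;return q[:2]/q[2]
def ray(c,u,v,z):
    K=np.array(c["intrinsics"]);R=np.array(c["R"]);o=-R.T@c["t"]
    w=R.T@np.linalg.solve(K,[u,v,1]);return o+w*(z-o[2])/w[2]
E
python3 - <<'E'
from station import r
from h import *
c=r.get_calibration("top");p=cv2.imread("pics/top0.png");d=np.load("pics/top0.npy");W=cloud(d,c)
box=np.zeros((480,640),bool);box[160:295,125:325]=1
z=W[...,2]; print("table z",np.median(z[300:320,60:130]))
m=box&(z>7)&(d>0)
# whole plate
mm=cv2.morphologyEx(m.astype(np.uint8),cv2.MORPH_OPEN,np.ones((5,5)))
n,l,s,_=cv2.connectedComponentsWithStats(mm);k=1+np.argmax(s[1:,4])
cn=cv2.findContours((l==k).astype(np.uint8),0,1)[0][0]
bp=cv2.boxPoints(cv2.minAreaRect(cn)); 
Q=np.array([ray(c,u,v,12) for u,v in bp]);print("corners",np.round(bp),np.round(Q))
print("edges",np.round(np.linalg.norm(Q-np.roll(Q,-1,0),axis=1)))
ctr=Q.mean(0);e=[Q[1]-Q[0],Q[2]-Q[1]];e=max(e,key=np.linalg.norm);e*=np.sign(e[1]);ey=e/np.linalg.norm(e);ex=np.array([ey[1],-ey[0],0])
yaw=np.arctan2(-ey[0],ey[1]);org=ctr-25*ex;print("org",org,"yaw",yaw)
np.save("frame.npy",[org,ex,ey])
for n in("top","side"):
    c=r.get_calibration(n);W=cloud(np.load(f"pics/{n}0.npy"),c);L=np.stack([(W-org)@ex,(W-org)@ey,W[...,2]],-1)
    ok=(abs(L[...,0]-25)<85)&(abs(L[...,1])<215)
    for a,b,xl,xh,lab in((85,105,-60,60,"plate"),(46,62,62,110,"leafbr"),(46,120,-200,300,"all high"),(34,47,-45,-20,"deck/low")):
        q=L[ok&(L[...,2]>a)&(L[...,2]<b)&(L[...,0]>xl)&(L[...,0]<xh)]
        if len(q):print(n,lab,len(q),np.round(np.percentile(q,[2,50,98],axis=0),1).tolist())
i=cv2.imread("pics/top0.png")[150:300,120:330];cv2.imwrite("pics/crop.png",cv2.resize(i,None,fx=3.8,fy=3.8,interpolation=cv2.INTER_CUBIC))
E
```

```text
table z 1.8470509512400581
corners [[131. 228.]
 [153. 167.]
 [314. 225.]
 [293. 286.]] [[ 589.  310.   12.]
 [ 743.  263.   12.]
 [ 607. -145.   12.]
 [ 456.  -94.   12.]]
edges [161. 429. 160. 426.]
org [575.25363093  91.47810723  12.        ] yaw -0.32216226023527705
top plate 330 [[-47.9, -14.0, 88.5], [-1.0, -6.7, 98.2], [47.9, 1.8, 103.0]]
top leafbr 52 [[65.9, 45.7, 46.7], [83.8, 75.8, 54.2], [86.1, 108.4, 61.1]]
top all high 609 [[-47.0, -33.3, 46.3], [5.0, -9.6, 93.0], [85.1, 102.4, 102.5]]
top deck/low 86 [[-31.4, -210.0, 36.5], [-24.1, -20.6, 42.5], [-20.2, 199.8, 46.6]]
side plate 650 [[-52.3, -13.2, 85.7], [-6.2, -0.3, 95.5], [45.3, 3.8, 98.3]]
side leafbr 161 [[78.3, 46.7, 46.2], [80.5, 79.5, 52.1], [84.5, 108.6, 55.4]]
side all high 1728 [[-52.6, -12.2, 47.2], [-2.4, 1.9, 76.0], [82.0, 97.8, 97.8]]
side deck/low 265 [[-40.1, -206.8, 34.5], [-26.4, 17.4, 39.9], [-20.5, 203.5, 45.3]]
```

View pics/crop.png

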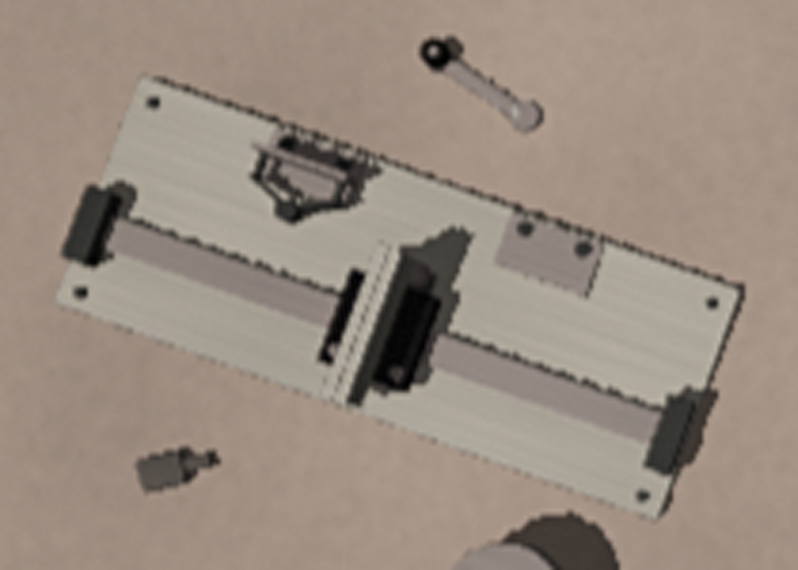

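The crop shows the leaf nose at (290,212), pointing at the rail, with its bracket centred near (310,165). The plate's top edge runs from (388,245) to (335,400), and the plain foot is on the right at (550,250). Now I'll work out the tool axes and how far to go.

```bash
cat >> h.py <<'E'
from scipy.spatial.transform import Rotation as Ro
def plan(r,local,z):
    o=r.get_obs();org,ex,ey=np.load("frame.npy")
    w,x,y,zq=o["ee_rot"];M=Ro.from_quat([x,y,zq,w]).as_matrix()
    P=np.array(o["ee_pos"]);T=org+local[0]*ex+local[1]*ey;T[2]=z
    # angle about tool y so that tool z (or -z) lies along the rail
    a=M.T@ey
    ang=np.degrees(np.arctan2(a[0],a[2]))
    print("t",round(o["time_s"],2),"local",np.round([(P-org)@ex,(P-org)@ey,P[2]],1),"F_loc",np.round([np.dot(o["force"],ex),np.dot(o["force"],ey),o["force"][2]],1),"w",round(o["gripper_width"],2))
    print("tool cols",np.round(M,3).tolist(),"\noffset m",np.round(M.T@(T-P)/1000,4),"world",np.round(T),"roll deg to z||rail",round(ang,1), "j7",round(o["joints"][6],2))
E
python3 - <<'E'
from station import r
from h import *
plan(r,(0,-55),150)
c=r.get_calibration("top");org,ex,ey=np.load("frame.npy")
# nose and detent from two views: nose tip px in crop /3.8
print("nose from top", [(lambda X:np.round([(X-org)@ex,(X-org)@ey],1))(ray(c,120+288/3.8,150+213/3.8,38))])
for pt in((388,245),(335,400)):
    X=ray(c,120+pt[0]/3.8,150+pt[1]/3.8,97);print("plate edge",np.round([(X-org)@ex,(X-org)@ey],1))
E
```

```text
t 0.1 local [-539.4  455.3  217.8] F_loc [ 0.  -0.7 -0.2] w 1.0
tool cols [[0.287, -0.0, -0.958], [0.958, -0.001, 0.287], [-0.001, -1.0, -0.0]] 
offset m [-0.5269  0.0686 -0.5231] world [558.  39. 150.] roll deg to z||rail 91.8 j7 -0.08
nose from top [array([49.5, 73.7])]
plate edge [49.6 -5.9]
plate edge [-50.5  -8.6]
```

```bash
python3 -m handwheel '[{"gripper":0,"offset":[-0.034,0,-0.034],"roll":0},{"gripper":0,"offset":[-0.068,0,-0.068],"roll":0},{"gripper":0,"offset":[-0.102,0,-0.102],"roll":0},{"gripper":0,"offset":[-0.136,0,-0.136],"roll":0},{"gripper":0,"offset":[-0.17,0,-0.17],"roll":0}]'
python3 -m handwheel '[{"gripper":0,"offset":[-0.034,0,-0.034],"roll":0},{"gripper":0,"offset":[-0.068,0,-0.068],"roll":0},{"gripper":0,"offset":[-0.102,0,-0.102],"roll":0},{"gripper":0,"offset":[-0.136,0,-0.136],"roll":0},{"gripper":0,"offset":[-0.17,0,-0.17],"roll":0}]'
python3 -m handwheel '[{"gripper":0,"offset":[-0.034,0,-0.034],"roll":0},{"gripper":0,"offset":[-0.068,0,-0.068],"roll":0},{"gripper":0,"offset":[-0.102,0.01,-0.102],"roll":0},{"gripper":0,"offset":[-0.136,0.02,-0.136],"roll":0},{"gripper":0,"offset":[-0.16,0.03,-0.16],"roll":0.36}]'
python3 -c "
from station import r
from h import *
plan(r,(0,-55),120)"
```

```text
time_s: 0.6
ee_pos: [322.6, 481.0, 218.4]
ee_rot: [-0.567, 0.567, 0.422, -0.422]
force: [0.4, -0.2, -0.3]
gripper_width: 0.619
time_s: 1.1
ee_pos: [436.6, 269.5, 218.6]
ee_rot: [-0.567, 0.567, 0.422, -0.422]
force: [0.3, -0.7, 0.1]
gripper_width: 0.193
time_s: 1.6
ee_pos: [544.6, 68.8, 188.3]
ee_rot: [-0.574, 0.575, 0.413, -0.413]
force: [-0.7, 0.7, -0.2]
gripper_width: 0.006
t 1.6 local [-21.9 -31.2 188.3] F_loc [-0.9  0.5 -0.2] w 0.01
tool cols [[0.319, 0.0, -0.948], [0.948, -0.001, 0.319], [-0.001, -1.0, -0.001]] 
offset m [-0.0237  0.0683 -0.0219] world [558.  39. 120.] roll deg to z||rail 89.8 j7 1.05
```

```bash
python3 -m handwheel '[{"gripper":0,"offset":[-0.024,0.01,-0.022],"roll":0},{"gripper":0,"offset":[-0.024,0.04,-0.022],"roll":0},{"gripper":0,"offset":[-0.024,0.04,-0.022],"roll":0},{"gripper":0,"offset":[-0.024,0.04,-0.022],"roll":0}]'
python3 - <<'E'
from station import r
from h import *
plan(r,(0,-55),62)
c=r.get_calibration("wrist");p,d=r.camera("wrist");cv2.imwrite("pics/w1.png",p);np.save("pics/w1.npy",d)
org,ex,ey=np.load("frame.npy");W=cloud(d,c);L=np.stack([(W-org)@ex,(W-org)@ey,W[...,2]],-1)
np.save("pics/w1L.npy",L)
print("cam",np.round(-np.array(c["R"]).T@c["t"]))
for a,b,xl,xh,lab in((92,103,-60,60,"plate"),(48,60,62,110,"leafbr")):
    q=L[(d>0)&(L[...,2]>a)&(L[...,2]<b)&(L[...,0]>xl)&(L[...,0]<xh)&(abs(L[...,1])<150)]
    if len(q):print(lab,len(q),np.round(np.percentile(q,[1,50,99],axis=0),1).tolist())
E
```

```text
time_s: 2.0
ee_pos: [556.2, 42.9, 148.5]
ee_rot: [0.574, -0.573, -0.413, 0.414]
force: [0.3, 0.7, 0.4]
gripper_width: 0.007
t 2.0 local [ -2.7 -52.1 148.5] F_loc [0.  0.8 0.4] w 0.01
tool cols [[0.316, -0.002, -0.949], [0.949, -0.0, 0.316], [-0.001, -1.0, 0.002]] 
offset m [-0.0028  0.0865 -0.0029] world [558.  39.  62.] roll deg to z||rail 90.0 j7 1.11
cam [478.  69. 313.]
plate 3488 [[-50.1, -14.5, 92.9], [-6.5, -6.9, 95.6], [45.9, 1.2, 97.1]]
leafbr 502 [[80.5, 51.4, 48.1], [82.0, 79.9, 52.3], [85.6, 107.6, 54.0]]
```

View pics/w1.png

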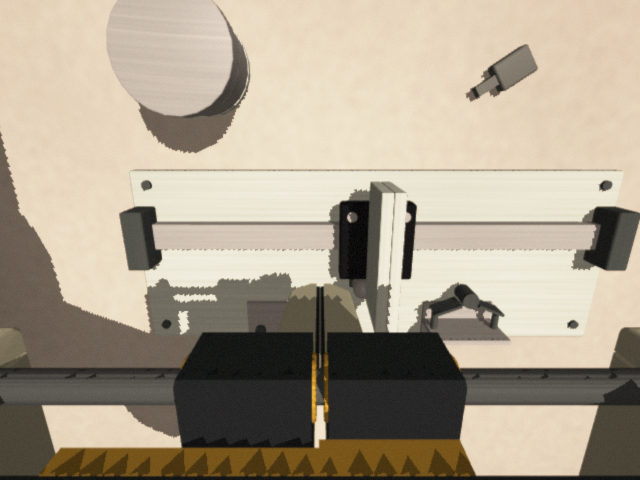

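The wrist view shows the plate at (385,260) upright, the shut fingertips at (320,300) on its -y side, and the leaf nose at (465,295). The bracket foot is at (465,325). Plate and detent are both in view. I'll take the nose from depth and go down.

```bash
python3 -m handwheel '[{"gripper":0,"offset":[-0.004,0.045,-0.003],"roll":0},{"gripper":0,"offset":[-0.004,0.086,-0.003],"roll":0},{"gripper":0,"offset":[-0.004,0.086,-0.003],"roll":0},{"gripper":0,"offset":[-0.004,0.086,-0.003],"roll":0}]'
python3 - <<'E'
from station import r
from h import *
L=np.load("pics/w1L.npy")
for v in(286,290,294,298,302): print(v,[np.round(L[v,u]).astype(int).tolist() for u in(452,458,464,470,476)])
b=L[(L[...,2]>25)&(L[...,2]<46)&(abs(L[...,0]+22)<6)&(abs(L[...,1])>150)&(abs(L[...,1])<230)];print("end blocks",[np.round(np.percentile(b[s*b[:,1]>0][:,1],[2,98])) for s in(1,-1)])
b=L[(L[...,2]>38)&(L[...,2]<46)&(abs(L[...,0]+22)<6)&(abs(L[...,1])<60)];print("deck y",np.percentile(b[:,1],[2,98]))
b=L[(L[...,2]>46)&(L[...,2]<58)&(abs(L[...,0]-52)<10)&(L[...,1]>40)];print("nose hi",len(b),b.mean(0) if len(b) else 0)
plan(r,(0,-50),62)
E
```

```text
time_s: 2.45
ee_pos: [558.5, 38.5, 63.6]
ee_rot: [0.574, -0.573, -0.414, 0.414]
force: [-0.2, -1.0, 0.3]
gripper_width: 0.007
286 [[50, 70, 12], [46, 72, 21], [45, 76, 24], [51, 88, 10], [50, 93, 11]]
290 [[55, 71, 10], [48, 70, 25], [45, 73, 31], [44, 77, 34], [55, 93, 11]]
294 [[59, 72, 10], [50, 70, 28], [47, 72, 36], [45, 75, 39], [59, 94, 10]]
298 [[-86, -52, 313], [53, 69, 30], [49, 70, 40], [49, 76, 39], [49, 81, 40]]
302 [[57, 64, 30], [55, 68, 35], [53, 71, 39], [52, 76, 40], [53, 81, 39]]
end blocks [array([184., 201.]), array([-212., -195.])]
deck y [-36.30635046  22.51955409]
nose hi 0 0
t 2.45 local [  0.9 -55.6  63.6] F_loc [ 0.2 -1.   0.3] w 0.01
tool cols [[0.316, -0.001, -0.949], [0.949, 0.0, 0.316], [-0.0, -1.0, 0.001]] 
offset m [0.0056 0.0016 0.0008] world [559.  44.  62.] roll deg to z||rail 90.1 j7 1.12
```

```bash
python3 -m handwheel '[{"gripper":0,"offset":[0.005,0,0],"roll":0},{"gripper":0,"offset":[0.01,0,0],"roll":0},{"gripper":0,"offset":[0.015,0,0],"roll":0},{"gripper":0,"offset":[0.02,0,0],"roll":0}]'
python3 -m handwheel '[{"gripper":0,"offset":[0.004,0,0],"roll":0},{"gripper":0,"offset":[0.008,0,0],"roll":0},{"gripper":0,"offset":[0.012,0,0],"roll":0}]'
python3 -m handwheel '[{"gripper":0,"offset":[0.004,0,0],"roll":0},{"gripper":0,"offset":[0.008,0,0],"roll":0},{"gripper":0,"offset":[0.012,0,0],"roll":0}]'
cat > look.py <<'E'
from station import r
from h import *
import sys
plan(r,(0,-50),62)
c=r.get_calibration("wrist");p,d=r.camera("wrist");cv2.imwrite(f"pics/{sys.argv[1]}.png",p)
org,ex,ey=np.load("frame.npy");W=cloud(d,c);L=np.stack([(W-org)@ex,(W-org)@ey,W[...,2]],-1)
def f(n,zl,zh,xl,xh,yl,yh):
    q=L[(d>0)&(L[...,2]>zl)&(L[...,2]<zh)&(L[...,0]>xl)&(L[...,0]<xh)&(L[...,1]>yl)&(L[...,1]<yh)]
    if len(q):print(n,len(q),np.round(np.percentile(q[:,1],[2,50,98]),1),"mid",np.round(np.percentile(q[:,1],[2,98]).mean(),1))
f("plate top",93,100,-50,-25,-60,150);f("deck",38,46,-30,-20,-100,150);f("leafwall",48,58,75,95,30,130);f("nose top",36,44,47,56,60,95)
E
python3 look.py w2
```

```text
time_s: 2.85
ee_pos: [565.4, 57.5, 63.7]
ee_rot: [-0.573, 0.574, 0.414, -0.413]
force: [-0.5, 0.5, -0.6]
gripper_width: 0.003
time_s: 3.15
ee_pos: [568.4, 67.8, 62.7]
ee_rot: [-0.574, 0.574, 0.413, -0.413]
force: [-0.5, -2.6, 1.9]
gripper_width: 0.006
time_s: 3.45
ee_pos: [572.4, 79.6, 62.6]
ee_rot: [-0.574, 0.574, 0.413, -0.413]
force: [-1.1, -1.9, 2.2]
gripper_width: 0.009
t 3.45 local [  1.  -12.2  62.6] F_loc [-0.4 -2.2  2.2] w 0.01
tool cols [[0.317, -0.0, -0.948], [0.948, -0.0, 0.317], [-0.0, -1.0, 0.0]] 
offset m [-0.0378  0.0006  0.001 ] world [559.  44.  62.] roll deg to z||rail 90.0 j7 1.07
plate top 2464 [ 3.5 11.2 18.9] mid 11.2
deck 986 [-17.9  -3.5  40.2] mid 11.1
leafwall 580 [ 75.8  91.6 107.5] mid 91.6
nose top 273 [69.6 77.1 85.9] mid 77.8
```

In contact at about 2 N, with the carriage at y=11 and the nose at about 77. I'll push on to just before the first pin meets the nose.

```bash
python3 -m handwheel '[{"gripper":0,"offset":[0.007,0,0],"roll":0},{"gripper":0,"offset":[0.014,0,0],"roll":0},{"gripper":0,"offset":[0.021,0,0],"roll":0},{"gripper":0,"offset":[0.028,0,0],"roll":0},{"gripper":0,"offset":[0.035,0,0],"roll":0}]'
python3 -m handwheel '[{"gripper":0,"offset":[0.002,0,0],"roll":0},{"gripper":0,"offset":[0.004,0,0],"roll":0},{"gripper":0,"offset":[0.006,0,0],"roll":0}]'
python3 look.py w3
```

```text
time_s: 4.0
ee_pos: [583.6, 113.3, 62.6]
ee_rot: [-0.574, 0.574, 0.413, -0.413]
force: [-0.9, -3.3, 0.8]
gripper_width: 0.004
time_s: 4.3
ee_pos: [585.2, 118.3, 62.6]
ee_rot: [-0.574, 0.574, 0.413, -0.413]
force: [0.1, -1.7, 0.9]
gripper_width: 0.006
t 4.3 local [ 1.  28.6 62.6] F_loc [ 0.6 -1.6  0.9] w 0.01
tool cols [[0.317, -0.0, -0.949], [0.949, -0.0, 0.317], [-0.0, -1.0, 0.0]] 
offset m [-0.0786  0.0006  0.001 ] world [559.  44.  62.] roll deg to z||rail 90.0 j7 1.02
plate top 2456 [44.3 52.  59.6] mid 52.0
deck 990 [22.9 37.3 81. ] mid 51.9
```

```bash
python3 -m handwheel '[{"gripper":0,"offset":[0.002,0,0],"roll":0},{"gripper":0,"offset":[0.004,0,0],"roll":0}]'
python3 -m handwheel '[{"gripper":0,"offset":[0.0015,0,0],"roll":0},{"gripper":0,"offset":[0.003,0,0],"roll":0}]'
python3 -m handwheel '[{"gripper":0,"offset":[0.0015,0,0],"roll":0},{"gripper":0,"offset":[0.003,0,0],"roll":0}]'
python3 -c "
from station import r
from h import *
plan(r,(0,-55),62)"
```

```text
time_s: 4.55
ee_pos: [586.4, 121.8, 62.6]
ee_rot: [-0.574, 0.574, 0.413, -0.413]
force: [-1.4, -5.8, 1.2]
gripper_width: 0.005
time_s: 4.75
ee_pos: [586.7, 122.9, 62.6]
ee_rot: [-0.574, 0.574, 0.412, -0.414]
force: [-2.8, -8.6, 3.5]
gripper_width: 0.002
time_s: 4.95
ee_pos: [587.6, 125.6, 62.6]
ee_rot: [-0.574, 0.574, 0.412, -0.414]
force: [-2.3, -8.0, 3.4]
gripper_width: 0.001
t 4.95 local [ 0.9 36.3 62.6] F_loc [ 0.3 -8.3  3.4] w 0.0
tool cols [[0.318, -0.002, -0.948], [0.948, -0.002, 0.318], [-0.003, -1.0, 0.001]] 
offset m [-0.0913  0.0009  0.0007] world [558.  39.  62.] roll deg to z||rail 89.9 j7 1.01
```

```bash
for i in 1; do :; done
python3 -m handwheel '[{"gripper":0,"offset":[0.001,0,0],"roll":0},{"gripper":0,"offset":[0.002,0,0],"roll":0}]'
python3 -m handwheel '[{"gripper":0,"offset":[0.001,0,0],"roll":0},{"gripper":0,"offset":[0.002,0,0],"roll":0}]'
python3 -c "
from station import r
from h import *
plan(r,(0,-55),62)"
```

```text
time_s: 5.15
ee_pos: [588.4, 128.0, 62.6]
ee_rot: [-0.574, 0.574, 0.412, -0.414]
force: [-2.6, -6.5, 3.1]
gripper_width: 0.005
time_s: 5.35
ee_pos: [589.2, 130.5, 62.6]
ee_rot: [-0.574, 0.574, 0.412, -0.414]
force: [-1.2, -3.8, 1.5]
gripper_width: 0.009
t 5.35 local [ 0.9 41.5 62.6] F_loc [ 0.1 -4.   1.5] w 0.01
tool cols [[0.318, -0.001, -0.948], [0.948, -0.001, 0.318], [-0.001, -1.0, 0.001]] 
offset m [-0.0965  0.0007  0.0008] world [558.  39.  62.] roll deg to z||rail 89.9 j7 1.01
```

```bash
python3 -m handwheel '[{"gripper":0,"offset":[0.001,0,0],"roll":0},{"gripper":0,"offset":[0.002,0,0],"roll":0}]'
python3 -m handwheel '[{"gripper":0,"offset":[0.001,0,0],"roll":0},{"gripper":0,"offset":[0.002,0,0],"roll":0}]'
python3 look.py w4
```

```text
time_s: 5.55
ee_pos: [590.3, 133.7, 62.6]
ee_rot: [0.574, -0.574, -0.413, 0.413]
force: [-1.8, -0.9, 0.0]
gripper_width: 0.001
time_s: 5.75
ee_pos: [591.3, 136.4, 62.7]
ee_rot: [0.574, -0.573, -0.414, 0.413]
force: [0.4, -0.2, 0.6]
gripper_width: 0.005
t 5.75 local [ 1.  47.7 62.7] F_loc [ 0.4 -0.1  0.6] w 0.01
tool cols [[0.316, 0.001, -0.949], [0.949, 0.001, 0.316], [0.001, -1.0, -0.0]] 
offset m [-0.0977  0.0006  0.0011] world [559.  44.  62.] roll deg to z||rail 90.0 j7 1.0
plate top 2469 [64.  71.7 79.3] mid 71.7
deck 984 [ 42.5  56.9 100.8] mid 71.6
leafwall 87 [45.1 47.5 49.4] mid 47.2
```

Force has fallen to zero, with the carriage at 71.7, about 5 mm short. I'll check whether the spring is still drawing it in.

```bash
python3 -m handwheel '[{"gripper":0,"offset":[0.001,0,0],"roll":0},{"gripper":0,"offset":[0.001,0,0],"roll":0}]'
python3 look.py w5
python3 -m handwheel '[{"gripper":0,"offset":[0.001,0,0],"roll":0},{"gripper":0,"offset":[0.001,0,0],"roll":0}]'
python3 look.py w6
```

```text
time_s: 6.0
ee_pos: [591.5, 136.9, 62.7]
ee_rot: [0.574, -0.574, -0.414, 0.413]
force: [0.1, -0.3, 0.2]
gripper_width: 0.003
t 6.0 local [ 1.  48.2 62.7] F_loc [ 0.2 -0.2  0.2] w 0.0
tool cols [[0.316, 0.0, -0.949], [0.949, 0.0, 0.316], [0.001, -1.0, -0.0]] 
offset m [-0.0982  0.0006  0.0011] world [559.  44.  62.] roll deg to z||rail 90.0 j7 1.0
plate top 2467 [68.3 76.  83.7] mid 76.0
deck 930 [ 46.9  60.7 105.1] mid 76.0
leafwall 89 [45.6 48.  49.9] mid 47.7
time_s: 6.25
ee_pos: [591.7, 137.5, 62.7]
ee_rot: [-0.574, 0.574, 0.413, -0.413]
force: [-0.1, 0.3, -0.1]
gripper_width: 0.004
t 6.25 local [ 1.1 48.8 62.7] F_loc [-0.2  0.3 -0.1] w 0.0
tool cols [[0.317, 0.0, -0.949], [0.949, 0.0, 0.317], [0.0, -1.0, -0.0]] 
offset m [-0.0988  0.0006  0.0011] world [559.  44.  62.] roll deg to z||rail 90.0 j7 1.0
plate top 2468 [68.3 76.  83.7] mid 76.0
deck 945 [ 47.   60.8 105.2] mid 76.1
leafwall 89 [46.2 48.  50.5] mid 48.3
```

View pics/w6.png

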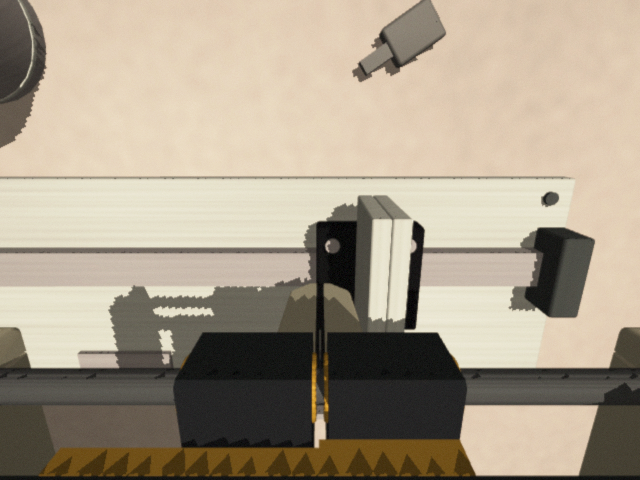

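The picture shows a gap between the fingertip at (320,300) and the plate at (370,270). The carriage jumped ahead by itself from 71.7 to 76.0 and stayed there. Now back off, go up, and check from the fixed cameras and the wrist.

```bash
python3 -m handwheel '[{"gripper":0,"offset":[-0.015,0,0],"roll":0},{"gripper":0,"offset":[-0.04,0,0],"roll":0},{"gripper":0,"offset":[-0.04,-0.04,0],"roll":0},{"gripper":0,"offset":[-0.04,-0.08,0],"roll":0},{"gripper":0,"offset":[-0.04,-0.1,0],"roll":0}]'
python3 -m handwheel '[{"gripper":0,"offset":[0,-0.03,0.04],"roll":0},{"gripper":0,"offset":[0,-0.06,0.08],"roll":0},{"gripper":0,"offset":[0,-0.06,0.12],"roll":0},{"gripper":0,"offset":[0,-0.06,0.12],"roll":0},{"gripper":0,"offset":[0,-0.06,0.12],"roll":0}]'
python3 look.py w7
python3 - <<'E'
from station import r
from h import *
p,d=r.camera("side");cv2.imwrite("pics/s7.png",p)
cv2.imwrite("pics/s7c.png",cv2.resize(p[240:450,130:430],None,fx=2.6,fy=2.6))
org,ex,ey=np.load("frame.npy");W=cloud(d,r.get_calibration("side"));q=W-org;x,y,z=q@ex,q@ey,W[...,2]
m=(abs(x)<60)&(abs(y)<150)&(z>85)&(z<105);print("side plate y",np.percentile(y[m],[2,50,98]))
E
```

```text
time_s: 6.8
ee_pos: [579.4, 97.8, 165.5]
ee_rot: [-0.574, 0.575, 0.414, -0.412]
force: [0.4, 0.1, 0.8]
gripper_width: 0.003
time_s: 7.3
ee_pos: [464.7, 136.8, 223.0]
ee_rot: [-0.573, 0.574, 0.414, -0.413]
force: [0.6, -0.7, 0.1]
gripper_width: 0.004
t 7.3 local [-119.2    7.9  223. ] F_loc [ 0.8 -0.4  0.1] w 0.0
tool cols [[0.316, 0.001, -0.949], [0.949, 0.0, 0.316], [0.0, -1.0, -0.001]] 
offset m [-0.0581  0.1611 -0.1191] world [559.  44.  62.] roll deg to z||rail 90.0 j7 0.88
plate top 422 [68.1 76.1 83.6] mid 75.9
deck 258 [ 46.4  62.1 104.7] mid 75.5
side plate y [69.61384645 81.27059496 86.11966603]
```

View pics/w7.png

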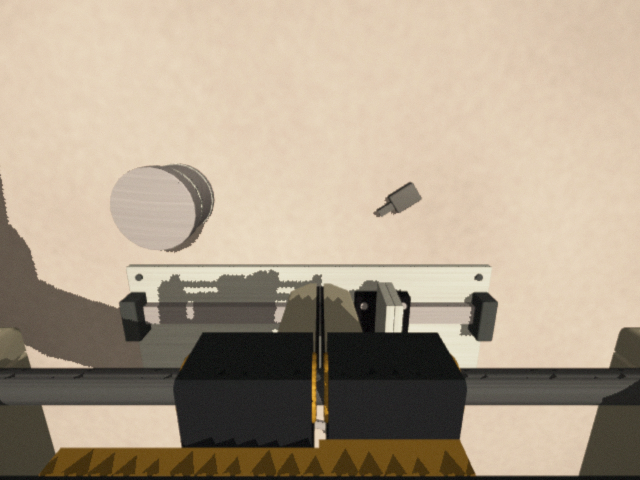

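View pics/s7c.png

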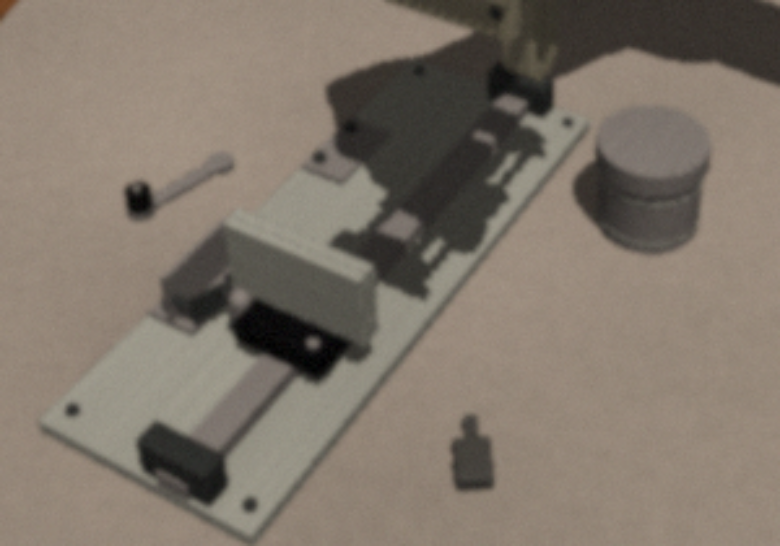

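The wrist view shows the carriage at (385,310), still at y=75.9, with the hand clear and the canister and button in place. The side crop shows the plate at (300,275), level with the leaf bracket at (205,270), and a free gap all round. The nose was measured at 76–77, so the carriage is seated. Handing in.

```bash
python3 -c "
from station import r
print(r.hand_in(), r.get_obs()['time_s'])"
```

```text
the job is handed in; nothing more can be done
the job is handed in; nothing more can be done
```

The carriage is sitting in the leaf bracket's detent, and I handed the job in at about 7.4 s of the 42 s allowed.

- **Push:** I pushed the plate's right half towards +y with the shut fingertips. The push peaked at about 9 N over the crest, then fell to zero. The spring then pulled the carriage in by itself, from y = 71.7 to 76.0 mm, ahead of the finger.
- **Withdrawal:** I backed the hand off, raised it and moved it away. The force reading was about 0 N.
- **Last checks:** The wrist camera put the carriage at y = 75.9 mm after I withdrew. The detent estimate is 75.5 to 78 mm: the nose measured about 76 to 78, and the point where the force rose gives 75.5.
- **Bystanders:** The canister, eject button and roller arm look unmoved. The end cheek was not in the last views, but the arm never went near it.
- **Disagreement:** The side camera's depth gave the plate's middle as y ≈ 78 (median 81). It sees mostly the plate's +y face and also read high at the start, so I trusted the wrist camera.

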